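# Lock the fence of the cake-slicing guide with its cam

## Robot

A 6-joint arm with a two-finger parallel gripper is mounted at the origin on a cart in front of the work surface, level with it; the furniture and walls round the work are solid. World frame = base frame: x ahead of the robot, y to its left, z up, the work surface at z = 0. Lengths are in m, angles in rad, forces in N, time in s.
With the tool pointing down it reaches from about 0.375 to 0.75 m from the base axis. Payload 9 kg.
Tool frame: the origin (TCP) lies at the very end of the fingers, on their centre line; the grasp point (between the pads) lies 19 mm behind it; z points along the fingers, y is the line along which they close (so a half turn about z gives the same grasp; the last joint's range is limited). The gripper opens to 85 mm and grips with 20 to 120 N. Pads are 22 mm wide; open, the fingers measure 114 mm over their backs; the gripper's body (76 mm by 85 mm) begins 54 mm behind the grasp point. The pads swing forward as they close: fully open they stand 13 mm farther back than shut.
Start: joints at [1.089, 0.104, 0.097, 1.564, 0, 1.353], TCP at [0.156, 0.579, 0.231] pointing down, gripper open.
Joint ranges: [-2.99, 2.99], [-0.84, 1.86], [-1.1, 1.16], [-1.84, 2.11], [-1.51, 1.56], [-3.14, 3.14]. Speed limits (rad/s): [2.22, 2.22, 2.57, 3.14, 3.14, 3.14].

## Interface

Orientations are given as a rotation vector (axis times angle).
In Python, from workcell import bot gives the robot as it stands. Calls block until the motion is done:
- bot.move_pose(position, orientation): joint-space move of the TCP to a pose.
- bot.line_to(position, rate=0.15, ori=None, f_stop=None): straight line of the TCP; ori=None keeps the orientation; rate is the mean speed in m/s. With f_stop (N) it stops when the force on the tool has changed by that much, and returns True; else False.
- bot.move_joints(angles): joint-space move.
- bot.gripper_to(opening, effort=None): opening from 0.0 (shut) to 1.0 (fully open); effort is the grip in N (None keeps the last); returns when the fingers have stopped.
- bot.hold(seconds).
- bot.ik(position, orientation): joint angles nearest the present ones, or None.
- bot.grab_frame(name): name is "scene" or "side" or "wrist"; returns the picture (420x560x3 uint8, blue, green, red); there is no depth.
- bot.calibration(name): a dict with "intrinsics" (3x3 intrinsics, pixels), "eye" and "attitude" of the camera in the world. Camera axes: x right, y down, z forward; pixel columns grow to the right and rows downward; lengths in m; the calibration is good to about 2 mm. A picture is of the moment at which its call begins: read the wrist's pose just before it. calibration takes no time and is no camera call; for the wrist camera it gives the pose at the moment of the call.
A pose or a line that the arm cannot do raises bot.PlanningError and nothing moves.
- bot.hand_in(): hands the job in; it is judged then, once.
Readings, each from a call of its own:
- bot.get_time(): time.
- bot.get_qpos(): joint angles.
- bot.get_qd(): joint speeds.
- bot.get_effort(): joint torques, N m.
- bot.get_ee_pos(): TCP position.
- bot.get_tcp_rot(): TCP orientation.
- bot.get_contact_force(): force on the tool from outside, world axes, zero at the start.
- bot.get_ft_torque(): the same for the moment, N m.
- bot.get_opening(): opening from 0.0 (shut) to 1.0 (fully open).
- bot.get_grip_force(): force on a finger pad.
Only numpy, scipy, OpenCV 4.12 (cv2) and the standard library are available. Lean on these libraries where they do the work, as an engineer would, in place of code of your own. Each camera call takes 0.05 s, during which the arm holds its last target. There are 200 camera calls.

## Task

Push the loose white fence along its rails to the cam housing until the head of its bolt sits inside the still open cam, then turn the cam disc clockwise by its grip bar about half a turn, until the hook has drawn the fence firmly against the rubber pads. Stop when it is snug, neither loose nor forced, let go, and leave the cake slice and the marker beside it where they are.

Things in the scene. Friction and masses are not known exactly. Their poses are not given: they have to be found in the camera images.
- guide: Fixed white base board, 212 x 190 x 6 mm, with a steel cam housing (100 x 144 mm, 48 mm high) at its far end. Origin on the table under the cam's axis; x runs along the rails from the fence to the housing, z up. Two steel rails along x, 163 mm apart, 20 mm high, from x = -150 to -52 mm, guide the fence. The housing's front wall has its face at x = -50 mm, with a 16 mm bore at y = 0 for the bolt.
- front_wall (a point): Middle of the housing's front face, 28 mm above the table. Beside it at y = +-60 mm rubber pads stand 2 to 6 mm proud (worn, not measured), so the cam angle that is tight differs from day to day. At y = +-30 mm spring plungers, 12 mm proud, together 1 N per mm, meet the fence first; when you let go they push it back a few mm, still near enough for the hook.
- fence: Loose white upright bar on the base board between the rails: 24 mm thick (x), 160 mm wide (y), 50 mm high, 0.3 to 0.6 kg. Origin: middle of the lower edge of its front face, 6 mm above the table; axes as the guide's. It starts 26 to 50 mm short of the pads. Push it from behind in the middle, about 22 mm above the board; its back lies at x = -24 mm in its frame.
- bolt: Steel bolt fixed in the fence's front face. Origin: centre of its head, an upright pin 12 mm in diameter and 20 mm high, 43 mm ahead of the fence's front face and 28 mm above the table; the neck is 7 mm thick.
- cam (a joint): Turn of the cam disc, rad, clockwise from above; starts at -0.15 to 0.15 (open), stop at 4.1. From about 0.6 the hook catches a head within 20 mm of the axis and draws it in 3.7 mm per rad. It turns easily until the fence meets the pads (between about 2.1 and 3.1), then the moment climbs over some 0.4 rad. Snug is 0.5 to 0.6 N m on the bar; 0.75 is too tight. It stays where it is left.
- cam_axis (a point): Point on the cam's upright axis, on top of its steel disc (73 mm in diameter), 50 mm above the table. On the disc stands a white grip bar, 60 mm long, 12 mm wide, 31 mm high, 2 mm above the disc (top 83 mm above the table), centred on the axis; at rest it points at the disc's black mark, at cam = 0 along the guide's x. A torque spring joins bar and disc: under load the bar runs ahead of the disc by 0.4 rad per N m.
- cake_slice: Slice of cake, about 72 x 63 x 75 mm, standing on the table to the left of the guide; bystander, leave it standing. Origin: centre of its underside.
- marker: Marker pen, 135 mm long, 17 mm thick, lying on the table to the right of the guide; bystander.
Mind the look-alikes: they are no part of the job. What is shaped like the fence but green is not meant.

How it is judged:
By the outcome, as a careful person would: the job done as asked, in the order asked, and still so for the second after the job is handed in, with the robot touching nothing.
It also fails if it takes over 58 s, if anything falls off the work surface, if the arm or the gripper's body presses on something with over 40 N, if the wrist force passes 120 N, or if a joint passes its speed limit or range.

## Working session

There is one attempt and no reset: what is moved stays moved. The work goes in short steps, each a Python script; the robot and the scene stay as the last script left them, time stands still between calls to the robot, and variables do not carry over. Pictures are saved under pics/ and viewed, at most 10 in all, crops included, and the job is handed in when it is done.

```bash
ls; mkdir -p pics
python3 - <<'E'
from workcell import bot
import cv2,numpy as np
for n in("scene","side"):
    cv2.imwrite(f"pics/{n}0.png",bot.grab_frame(n)); c=bot.calibration(n); print(n,c)
print(bot.get_time(),bot.get_ee_pos(),bot.get_tcp_rot())
E
```

```text
pics
scene {'intrinsics': array([[468.99819573,   0.        , 280.64533545],
       [  0.        , 468.99819573, 200.93861387],
       [  0.        ,   0.        ,   1.        ]]), 'eye': array([-0.11026789, -0.53678418,  0.81949356]), 'attitude': array([-2.09605681,  1.34381717, -0.48290779])}
side {'intrinsics': array([[426.48276606,   0.        , 276.27151934],
       [  0.        , 426.48276606, 215.39456408],
       [  0.        ,   0.        ,   1.        ]]), 'eye': array([ 0.17596648, -0.91839229,  0.63982596]), 'attitude': array([-2.17668781,  0.48932907, -0.22394583])}
0.1 [0.15629198 0.57898533 0.23062555] [-4.13108821e-01 -3.11390990e+00  1.71021202e-03]
```

View pics/scene0.png

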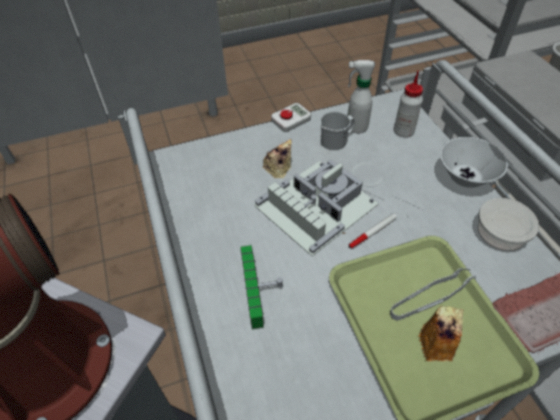

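View pics/side0.png

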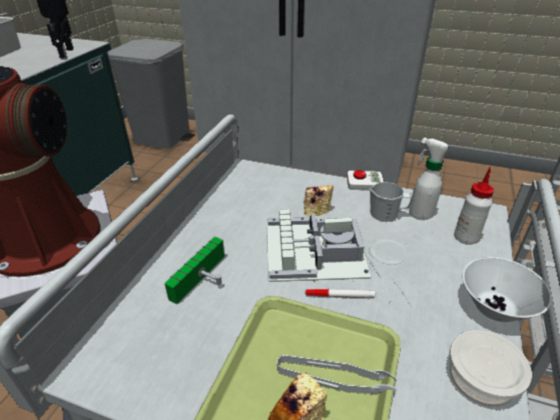

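The scene view shows the white fence in the guide at about (297,208), the green look-alike at (252,287), the cam disc at (338,185), the cake at (279,157), and the marker at (373,230). A second cake stands on the tray at (443,335). I choose the white bar sitting between the rails on the white board, and will check it in an enlarged crop.

Run:
```python
import cv2,numpy as np
a=cv2.imread("pics/scene0.png")[130:260,245:405]; b=cv2.imread("pics/side0.png")[175:285,255:385]
a=cv2.resize(a,None,fx=5,fy=5,interpolation=cv2.INTER_CUBIC)[:600];b=cv2.resize(b,None,fx=5,fy=5,interpolation=cv2.INTER_CUBIC)
cv2.imwrite("pics/c1.png",a);cv2.imwrite("pics/c2.png",b)
```

```text
(no output)
```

View pics/c1.png

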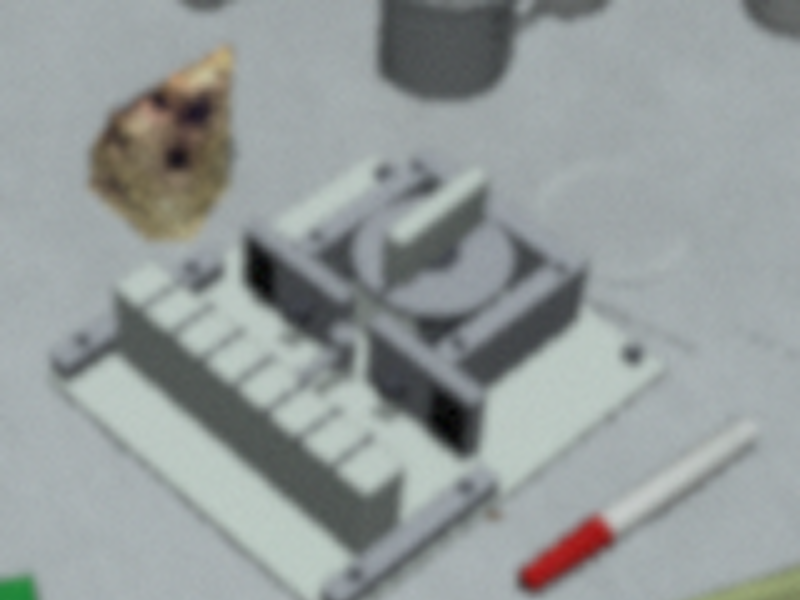

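View pics/c2.png

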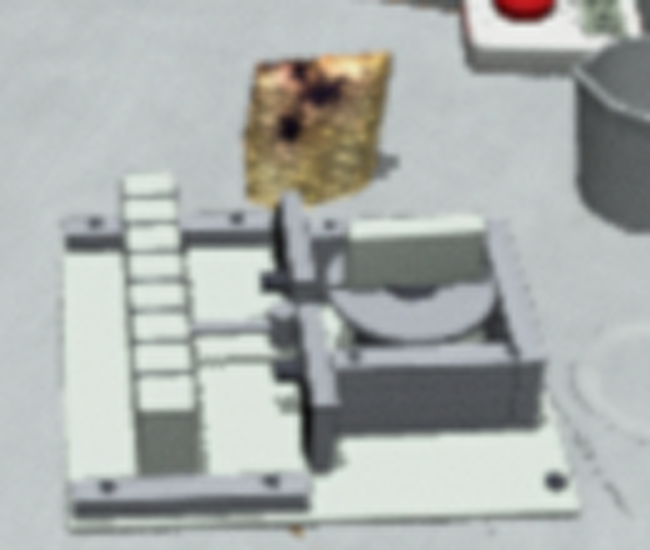

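```bash
cat > h.py <<'E'
import numpy as np,cv2
from workcell import bot
from scipy.spatial.transform import Rotation as R
def proj(n,P,c=None):
    c=c or bot.calibration(n); A=R.from_rotvec(c["attitude"]).as_matrix()
    q=(np.atleast_2d(P)-c["eye"])@A@c["intrinsics"].T
    return q[:,:2]/q[:,2:]
E
python3 - <<'E'
from h import *
from scipy.optimize import least_squares
S=lambda u,v:(245+(u+.5)/5-.5,130+(v+.5)/5-.5)
D=lambda u,v:(255+(u+.5)/5-.5,175+(v+.5)/5-.5)
# (cam, pixel, kind, local)
O=[("scene",S(245,238),"g",(-.05,.072,.048)),("scene",S(465,403),"g",(-.05,-.072,.048)),("scene",S(585,268),"g",(.05,-.072,.048)),
("side",D(281,200),"g",(-.05,.072,.048)),("side",D(312,405),"g",(-.05,-.072,.048)),("side",D(545,360),"g",(.05,-.072,.048)),
("scene",S(118,290),"f",(-.024,.08,.056)),("scene",S(365,490),"f",(-.024,-.08,.056)),("scene",S(400,462),"f",(0,-.08,.056)),("scene",S(150,265),"f",(0,.08,.056)),
("side",D(122,178),"f",(-.024,.08,.056)),("side",D(172,175),"f",(0,.08,.056)),("side",D(195,405),"f",(0,-.08,.056)),("side",D(135,408),"f",(-.024,-.08,.056)),
("scene",S(398,237),"c",(-.03,0,.083)),("scene",S(478,178),"c",(.03,0,.083)),
("side",D(350,230),"c",(-.03,0,.083)),("side",D(485,225),"c",(.03,0,.083))]
cal={n:bot.calibration(n) for n in("scene","side")}
def pts(p):
    out=[]
    for n,px,k,l in O:
        l=np.array(l)
        if k=="f": l=l+[p[3],0,0]
        if k=="c": l=R.from_euler("z",-p[4]).apply(l)
        out.append(R.from_euler("z",p[2]).apply(l)+[p[0],p[1],0])
    return out
def res(p): return np.array([proj(o[0],P,cal[o[0]])[0]-o[1] for o,P in zip(O,pts(p))]).ravel()
r=least_squares(res,[.5,.1,0,-.1,0],loss="soft_l1"); print(r.x); print(res(r.x).reshape(-1,2).round(1))
for n in cal:
    r2=least_squares(lambda p:res(p)[np.repeat([o[0]==n for o in O],2)],r.x); print(n,r2.x)
E
```

```text
[ 0.58869259 -0.3223597  -0.4005911  -0.09807787 -0.05023629]
[[-1.2 -1.8]
 [ 1.   0.9]
 [ 8.   4.4]
 [-0.5 -1.6]
 [ 0.2 -0.1]
 [ 2.5  7.2]
 [-2.1 -0.6]
 [-0.2  1.7]
 [ 1.   1. ]
 [-0.3 -1. ]
 [-0.2 -1.1]
 [ 0.2 -0.8]
 [ 0.3  0.5]
 [ 0.4  0.3]
 [-1.8  0.6]
 [ 0.2 -1.6]
 [-0.9 -0.3]
 [ 0.  -1. ]]
scene [ 0.58900029 -0.31907504 -0.37721305 -0.09582174 -0.0510516 ]
side [ 0.58920331 -0.31984381 -0.38688546 -0.09815797 -0.00451293]
```

```bash
cat > fit.py <<'E'
from h import *
from scipy.optimize import least_squares
S=lambda u,v:(245+(u+.5)/5-.5,130+(v+.5)/5-.5)
D=lambda u,v:(255+(u+.5)/5-.5,175+(v+.5)/5-.5)
O=[("scene",S(245,238),"g",(-.05,.072,.048)),("scene",S(465,403),"g",(-.05,-.072,.048)),
("side",D(281,200),"g",(-.05,.072,.048)),("side",D(312,405),"g",(-.05,-.072,.048)),
("scene",S(118,290),"f",(-.024,.08,.056)),("scene",S(365,490),"f",(-.024,-.08,.056)),("scene",S(400,462),"f",(0,-.08,.056)),("scene",S(150,265),"f",(0,.08,.056)),
("side",D(122,178),"f",(-.024,.08,.056)),("side",D(172,175),"f",(0,.08,.056)),("side",D(195,405),"f",(0,-.08,.056)),("side",D(135,408),"f",(-.024,-.08,.056)),
("scene",S(398,237),"c",(-.03,0,.083)),("scene",S(478,178),"c",(.03,0,.083)),
("side",D(350,230),"c",(-.03,0,.083)),("side",D(485,225),"c",(.03,0,.083))]
cal={n:bot.calibration(n) for n in("scene","side")}
def pts(p):
    out=[]
    for n,px,k,l in O:
        l=np.array(l)
        if k=="f": l=l+[p[3],0,0]
        if k=="c": l=R.from_euler("z",-p[4]).apply(l)
        out.append(R.from_euler("z",p[2]).apply(l)+[p[0],p[1],0])
    return out
def res(p): return np.array([proj(o[0],P,cal[o[0]])[0]-o[1] for o,P in zip(O,pts(p))]).ravel()
r=least_squares(res,[.5,.1,0,-.1,0]); print(r.x); print(res(r.x).reshape(-1,2).round(1).tolist())
for n in cal:
    r2=least_squares(lambda p:res(p)[np.repeat([o[0]==n for o in O],2)],r.x); print(n,r2.x)
g=lambda l:R.from_euler("z",r.x[2]).apply(l)+[r.x[0],r.x[1],0]
# reachability
for yaw in np.arange(-3.2,3.2,.4):
    rot=(R.from_euler("z",r.x[2]+yaw)*R.from_euler("x",np.pi)).as_rotvec()
    f=lambda P: bot.ik(g(P),rot)
    a,b=f([-.17,0,.035]),f([0,0,.06])
    print(round(yaw,2), None if a is None else a.round(2), None if b is None else b.round(2))
E
python3 fit.py
```

```text
[ 0.58835231 -0.32377039 -0.40788732 -0.09804282 -0.06130852]
[[-0.6, -1.7], [1.2, 1.3], [-0.2, -1.3], [0.1, 0.3], [-1.6, -0.7], [-0.1, 1.9], [1.2, 1.3], [0.2, -1.0], [0.2, -0.9], [0.6, -0.6], [0.2, 0.7], [0.2, 0.5], [-1.2, 0.9], [0.7, -1.4], [-0.7, 0.2], [0.2, -0.7]]
scene [ 0.58831718 -0.323345   -0.40802666 -0.09690872 -0.07882734]
side [ 0.58827789 -0.32434367 -0.40821086 -0.09888277 -0.03049683]
-3.2 [-0.8  -0.13 -0.5   1.21  0.   -0.33] [-0.7   0.36  0.07  1.29  0.   -0.23]
-2.8 [-0.8  -0.13 -0.5   1.21  0.   -0.73] [-0.7   0.36  0.07  1.29  0.   -0.63]
-2.4 [-0.8  -0.13 -0.5   1.21  0.   -1.13] [-0.7   0.36  0.07  1.29  0.   -1.03]
-2.0 [-0.8  -0.13 -0.5   1.21  0.   -1.53] [-0.7   0.36  0.07  1.29  0.   -1.43]
-1.6 [-0.8  -0.13 -0.5   1.21  0.   -1.93] [-0.7   0.36  0.07  1.29  0.   -1.83]
-1.2 [-0.8  -0.13 -0.5   1.21  0.   -2.33] [-0.7   0.36  0.07  1.29  0.   -2.23]
-0.8 [-0.8  -0.13 -0.5   1.21  0.   -2.73] [-0.7   0.36  0.07  1.29  0.   -2.63]
-0.4 [-0.8  -0.13 -0.5   1.21  0.   -3.13] [-0.7   0.36  0.07  1.29  0.   -3.03]
-0.0 [-0.8  -0.13 -0.5   1.21  0.    2.75] [-0.7   0.36  0.07  1.29  0.    2.85]
0.4 [-0.8  -0.13 -0.5   1.21  0.    2.35] [-0.7   0.36  0.07  1.29  0.    2.45]
0.8 [-0.8  -0.13 -0.5   1.21  0.    1.95] [-0.7   0.36  0.07  1.29 -0.    2.05]
1.2 [-0.8  -0.13 -0.5   1.21  0.    1.55] [-0.7   0.36  0.07  1.29  0.    1.65]
1.6 [-0.8  -0.13 -0.5   1.21  0.    1.15] [-0.7   0.36  0.07  1.29  0.    1.25]
2.0 [-0.8  -0.13 -0.5   1.21  0.    0.75] [-0.7   0.36  0.07  1.29  0.    0.85]
2.4 [-0.8  -0.13 -0.5   1.21  0.    0.35] [-0.7   0.36  0.07  1.29  0.    0.45]
2.8 [-0.8  -0.13 -0.5   1.21  0.   -0.05] [-0.7   0.36  0.07  1.29  0.    0.05]
```

```bash
cat >> h.py <<'E'
G=np.array([.58835,-.3238,0]);YAW=-.4079
def g(l): return R.from_euler("z",YAW).apply(l)+G
def ori(a): return (R.from_euler("z",YAW-np.pi-a)*R.from_euler("x",np.pi)).as_rotvec()   # a = clockwise bar angle
E
python3 - <<'E'
from h import *
bot.move_pose(g([-.155,0,.22]),ori(0)); bot.gripper_to(0,60)
print(bot.get_time(),bot.get_qpos().round(2),bot.get_opening())
c=bot.calibration("wrist"); im=bot.grab_frame("wrist")
for P in ([-.05,.072,.048],[-.05,-.072,.048],[-.122,.08,.056],[-.122,-.08,.056],[-.098,-.08,.056],[-.098,.08,.056],[-.03,0,.083],[.03,0,.083],[0,0,.05]):
    q=proj("wrist",g(P),c)[0]; print(P,q.round(0)); 
    if (abs(q)<2000).all(): cv2.drawMarker(im,tuple(int(v) for v in q),(0,0,255),0,10,1)
cv2.imwrite("pics/w1.png",im)
E
```

```text
3.9833 [-0.78 -0.15 -0.17  1.55 -0.   -0.38] 0.0020272669951425923
[-0.05, 0.072, 0.048] [346. 280.]
[-0.05, -0.072, 0.048] [205. 280.]
[-0.122, 0.08, 0.056] [362. 216.]
[-0.122, -0.08, 0.056] [190. 216.]
[-0.098, -0.08, 0.056] [192. 240.]
[-0.098, 0.08, 0.056] [360. 240.]
[-0.03, 0, 0.083] [276. 318.]
[0.03, 0, 0.083] [276. 369.]
[0, 0, 0.05] [276. 322.]
```

View pics/w1.png

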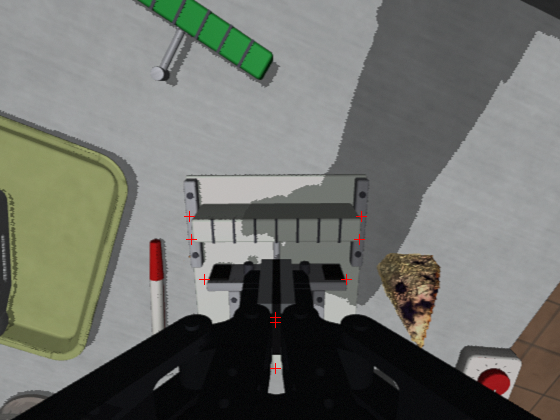

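Seen from the wrist, the fence top spans columns 193–363 at rows 217–241 and the housing wall spans 207–347. Both agree with the prediction apart from a shift of about 1.3 mm towards +y, which I correct before pushing.

```bash
cat >> h.py <<'E'
G=g([0,.0012,0])
ax=R.from_euler("z",YAW).apply([1,0,0])
def loc(): return R.from_euler("z",-YAW).apply(bot.get_ee_pos()-G)
E
python3 - <<'E'
from h import *
bot.line_to(g([-.155,0,.024]),rate=.15)
f0=bot.get_contact_force()
s=bot.line_to(g([-.088,0,.024]),rate=.035)
print(loc().round(4),bot.get_contact_force()@ax,bot.get_time())
x=-.088
while x<-.055:
    x+=.0015; bot.line_to(g([x,0,.024]),rate=.03)
    f=bot.get_contact_force()@ax; print(loc()[0].round(4),f.round(1))
    if f<-15: break
print(bot.get_time())
cv2.imwrite("pics/s2.png",cv2.resize(bot.grab_frame("side")[175:285,255:385],None,fx=5,fy=5,interpolation=cv2.INTER_CUBIC))
E
```

```text
[-0.0896  0.      0.0237] -13.759179274318521 7.5583
-0.0884 -14.4
-0.0871 -15.0
8.0583
```

View pics/s2.png

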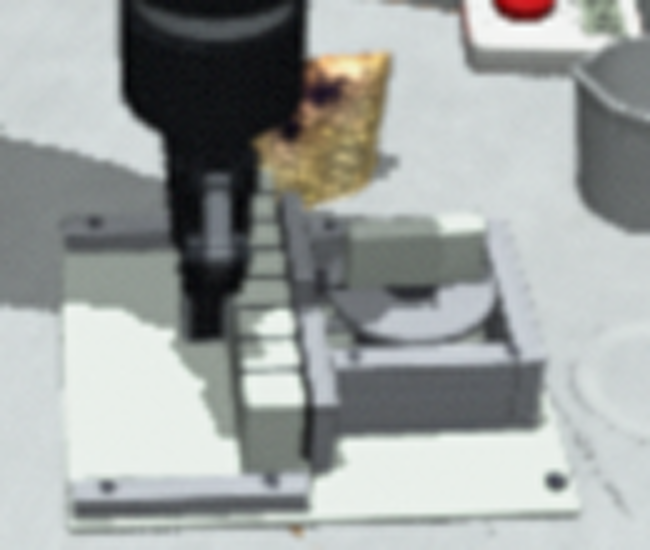

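The fence has come up close to the housing, its front edge at crop (300,375), but the force is still rising only at the spring rate. I'll push on until it stiffens.

Run:
```python
from h import *
x=loc()[0]+.0012
while x<-.07:
    x+=.0015; bot.line_to(g([x,0,.024]),rate=.03)
    f=bot.get_contact_force()@ax; print(loc()[0].round(4),f.round(1))
    if f<-26: break
print(bot.get_time())
cv2.imwrite("pics/s3.png",cv2.resize(bot.grab_frame("side")[175:285,255:385],None,fx=5,fy=5,interpolation=cv2.INTER_CUBIC))
```

```text
-0.0869 -17.7
-0.0859 -20.7
-0.0857 -28.8
8.8583
```

Run:
```python
from h import *
bot.line_to(g([-.13,0,.024]),rate=.1)
bot.line_to(g([-.13,0,.15]),rate=.2)
bot.gripper_to(1.0,100)
bot.line_to(g([-.045,0,.15]),rate=.15,ori=ori(-.06))
print(bot.get_time(),loc(),bot.get_qpos().round(2))
c=bot.calibration("wrist"); im=bot.grab_frame("wrist"); s=bot.grab_frame("scene")
print(proj("wrist",g([[-.05,.072,.048],[-.05,-.072,.048],[-.03,0,.083],[.03,0,.083],[0,0,.05]]),c).round(0))
s=cv2.resize(s[140:250,245:385],(560,440),interpolation=cv2.INTER_CUBIC)
cv2.imwrite("pics/w2.png",np.vstack([im,s])[:,:] if 0 else cv2.resize(np.hstack([im,cv2.resize(s,(534,420))]),(800,307)))
cv2.imwrite("pics/w2a.png",im)
```

```text
11.825 [-4.55397354e-02  8.81053967e-05  1.49788106e-01] [-0.72  0.18  0.04  1.42 -0.   -0.37]
[[374. 203.]
 [176. 192.]
 [274. 243.]
 [269. 320.]
 [272. 261.]]
```

View pics/w2.png

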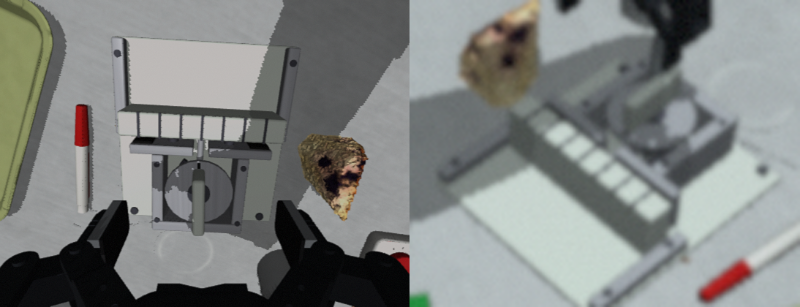

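Run:
```python
import cv2
im=cv2.imread("pics/w2a.png")[135:335,150:400]
cv2.imwrite("pics/w2c.png",cv2.resize(im,None,fx=3,fy=3,interpolation=cv2.INTER_CUBIC))
```

```text
(no output)
```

View pics/w2c.png

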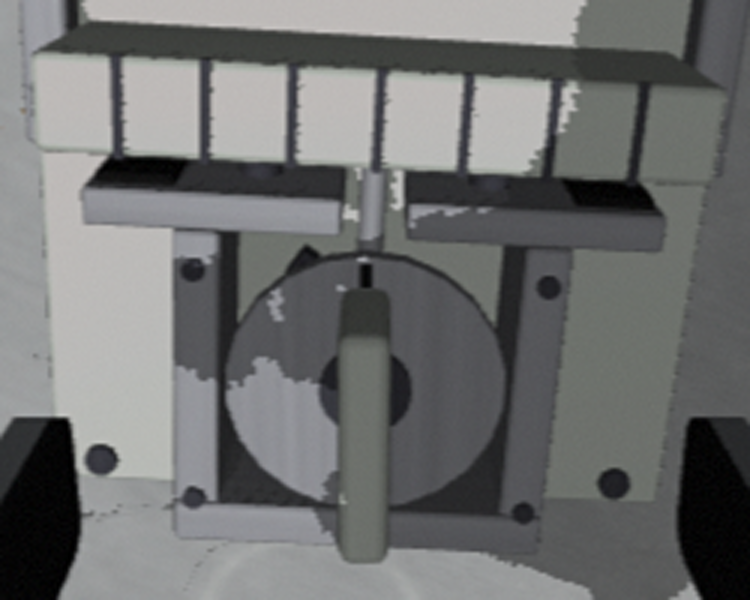

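The bar runs crop rows 335–560 at column 365, parallel to the tool, and the disc centre is at (366,380). Both match the prediction to within 1–2 mm. The bolt neck enters the bore and passes under the disc, so I'll grip the bar.

Run:
```python
from h import *
bot.gripper_to(0.55)
bot.line_to(g([.001,0,.12]),rate=.15)
bot.line_to(g([.001,0,.057]),rate=.1,f_stop=8)
print(loc().round(4),bot.get_ft_torque().round(3))
bot.gripper_to(0,100)
print(bot.get_time(),bot.get_opening(),bot.get_grip_force(),bot.get_contact_force().round(1),bot.get_ft_torque().round(3),bot.get_qpos().round(3))
q=bot.get_qpos()
for d in (.7,1.2,1.6,1.8):
    t=q.copy();t[5]+=d;bot.move_joints(t);print(d,bot.get_qpos()[5].round(3),bot.get_ft_torque().round(3),bot.get_contact_force().round(1),bot.get_time())
```

```text
[ 0.0013 -0.0001  0.0577] [-0.018 -0.017  0.053]
14.1083 0.12401399166005819 98.37645649909973 [-1.7 -2.2  6.4] [-0.299  0.36  -0.066] [-0.695  0.36   0.074  1.283 -0.    -0.347]
0.7 0.35 [ 0.041 -0.032  0.107] [-0.3  0.3  2.2] 14.8167
1.2 0.848 [ 0.166 -0.176  0.08 ] [0.4 0.2 2.5] 15.3667
1.6 1.247 [ 0.175 -0.44   0.056] [1.9 1.  0.9] 15.8333
1.8 1.446 [ 0.14  -0.674  0.064] [2.8 0.2 1.4] 16.1417
```

```bash
cat >> h.py <<'E'
def tz(n=8):
    v=[]
    for _ in range(n): v.append(bot.get_ft_torque()[2]); bot.hold(.02)
    return np.mean(v),np.std(v)
def turn(q6):
    t=bot.get_qpos(); t=np.array(t); 
    t[:5]=Q0; t[5]=q6; bot.move_joints(t)
E
python3 - <<'E'
import h
from h import *
h.Q0=np.array(bot.get_qpos())[:5]; np.save("q0.npy",h.Q0)
print(tz(),bot.get_time())
q=1.45
while q<3.08:
    q+=.1; turn(q); m,s=tz(4); print(round(q,3),round(m,3),round(s,3),bot.get_contact_force().round(1))
    if m>.22: break
print(bot.get_time(),loc().round(4))
E
```

```text
(np.float64(0.10539597072157457), np.float64(0.030028134166275342)) 16.275
1.55 0.116 0.019 [3.  0.1 1.1]
1.65 0.16 0.024 [2.4 1.4 0.7]
1.75 0.144 0.012 [3.1 0.2 1.4]
1.85 0.123 0.011 [ 4.  -0.1 -0.1]
1.95 0.145 0.023 [ 3.6 -0.4 -0.4]
2.05 0.11 0.028 [ 4.6 -0.4 -0.2]
2.15 0.139 0.035 [ 4.4 -1.1 -0.2]
2.25 0.156 0.038 [ 5.1 -2.4 -0.2]
2.35 0.138 0.032 [ 5.1 -1.2 -1.8]
2.45 0.176 0.023 [ 5.  -2.1 -1.2]
2.55 0.154 0.024 [ 4.8 -2.7 -0.2]
2.65 0.177 0.035 [ 5.1 -1.1 -1.9]
2.75 0.153 0.025 [ 4.9 -3.1 -1.6]
2.85 0.151 0.028 [ 3.9 -2.1 -1.3]
2.95 0.206 0.015 [ 3.3 -2.4 -1.4]
3.05 0.211 0.042 [ 4.2 -3.4 -1.1]Traceback (most recent call last):
  File "<stdin>", line 7, in <module>
  File "h.py", line 20, in turn
    t[:5]=Q0; t[5]=q6; bot.move_joints(t)
                       ~~~~~~~~~~~~~~~^^^
workcell.PlanningError: the arm cannot take that pose within its joint ranges
```

Run:
```python
import h
from h import *
h.Q0=np.load("q0.npy"); Q0=h.Q0
p=bot.get_ee_pos()
bot.gripper_to(.55); print("rel",tz(8))
a=bot.get_tcp_rot()
bot.line_to(p+[0,0,.045],rate=.15); print("air",tz(10))
t=np.array(bot.get_qpos()); t[5]=3.05-.06-np.pi; bot.move_joints(t)
print("air2",tz(10),loc().round(4),bot.get_time())
im=bot.grab_frame("wrist"); cv2.imwrite("pics/w3.png",im)
```

```text
rel (np.float64(0.007823428599835747), np.float64(0.017917150956061983))
air (np.float64(0.010508658256248105), np.float64(0.030078222680668242))
air2 (np.float64(-0.01505455533389861), np.float64(0.02738861128834572)) [ 0.0011 -0.0004  0.1017] 25.4
```

View pics/w3.png

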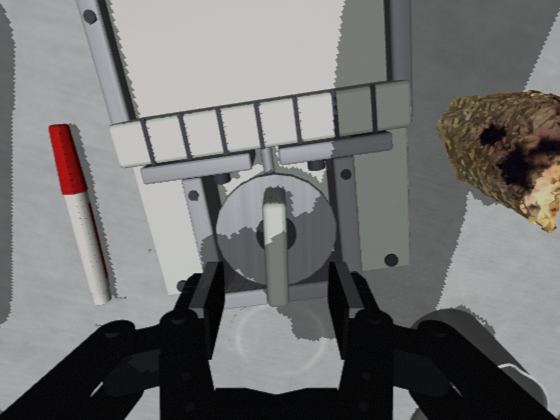

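The bar (column 277, rows 190–305) lines up with the tool, and the fence lies against the housing. The torque zero is clean, so I regrip and tighten.

Run:
```python
import h
from h import *
h.Q0=np.load("q0.npy")
p=bot.get_ee_pos(); bot.line_to(p-[0,0,.045],rate=.12,f_stop=8)
bot.gripper_to(0,100)
q=bot.get_qpos()[5]; print(q,tz(8),loc().round(4)); h.Q0=np.array(bot.get_qpos())[:5]
m=0
while m<.5 and bot.get_time()<48:
    q+=.08 if m<.3 else .04 if m<.42 else .025
    turn(q); bot.hold(.1); m,s=tz(6 if m<.35 else 14); print(round(q,3),round(m,3),round(s,3),bot.get_contact_force().round(1),round(bot.get_time(),2))
```

```text
-0.15164241542803308 (np.float64(0.051912804367321264), np.float64(0.024721785673612745)) [ 0.0017 -0.0007  0.058 ]
-0.072 0.238 0.019 [-0.5  0.6  1.2] 26.98
0.008 0.289 0.042 [-1.8  0.3  2. ] 27.43
0.088 0.323 0.024 [-3.3  0.1  3.3] 27.88
0.128 0.365 0.021 [-4.2  1.1  4.1] 28.32
0.168 0.393 0.028 [-4.5  1.7  4.5] 28.91
0.208 0.413 0.035 [-4.  -0.   6.2] 29.49
0.248 0.442 0.033 [-4.9 -0.4  4.7] 30.07
0.273 0.472 0.026 [-4.7  1.2  5.2] 30.66
0.298 0.483 0.023 [-5.7  0.2  5.3] 31.24
0.323 0.491 0.035 [-4.6 -0.3  5.4] 31.82
0.348 0.506 0.029 [-5.8  0.9  5.8] 32.41
```

Run:
```python
import h
from h import *
h.Q0=np.array(bot.get_qpos())[:5]
q=.348; m,_=tz(20); print(m)
for _ in range(4):
    if m>.54: break
    q+=min(.03,(.55-m)/.75); turn(q); bot.hold(.1); m,s=tz(20); print(q,m,bot.get_qpos()[5])
p=bot.get_ee_pos(); bot.gripper_to(.55); bot.line_to(p+[0,0,.1],rate=.15)
print(tz(10),bot.get_time())
c=bot.calibration("side"); im=bot.grab_frame("side"); w=bot.grab_frame("wrist")
cv2.imwrite("pics/f.png",cv2.resize(np.hstack([w,cv2.resize(im[165:285,245:405],(560,420),interpolation=cv2.INTER_CUBIC)]),(800,300)))
```

```text
0.5143788024274955
0.378 0.524212488653738 0.3777012274075537
0.40800000000000003 0.5481146364583105 0.40763925457834116
(np.float64(-0.0012045813479611054), np.float64(0.01985406508689061)) 35.5333
```

View pics/f.png

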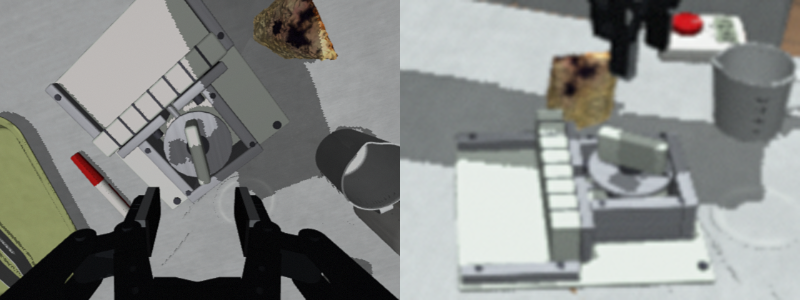

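The fence sits against the housing, the bar has turned about 3.6 rad, the cake and marker are where they were, and the gripper is clear.

```bash
python3 -c "
from workcell import bot
print(bot.hand_in())"
```

```text
the job is handed in; nothing more can be done
None
```

I pushed the fence home, turned the cam clockwise until it read 0.55 N m (snug), let go and handed the job in at about 35.5 s; the cake slice and marker were left where they were.

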